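# Uncover the tuner and slide the receiver under the microscope

## Robot

A 6-joint arm with a two-finger parallel gripper is mounted at the origin on the work surface. World frame = base frame: x ahead of the robot, y to its left, z up, the work surface at z = 0. Lengths are in mm, angles in degrees, forces in N, time in s.
With the tool pointing down it reaches from about 350 to 800 mm from the base axis. Payload 7.3 kg.
Tool frame: the origin (TCP) lies on the centre line of the jaws, within the pads' length; the fingertips stand 19 mm ahead of it and the grasp point (between the pads) is the TCP; y points along the fingers, x is the direction in which the jaws open and shut, and the axes are right-handed (so a half turn about y gives the same grasp; the last joint's range is limited). The gripper opens to 85 mm and grips with 20 to 120 N. Pads are 22 mm wide; open, the fingers measure 114 mm over their backs; the gripper's body (76 mm by 85 mm) begins 54 mm behind the grasp point. The pads swing forward as they close: fully open they stand 13 mm farther back than shut.
Start: joints at [67.265, 19.595, 87.324, -0, 73.075, -8.365], TCP at [130.277, 508.597, 250.322] pointing down, gripper open.
Joint ranges: [-145.02, 145.02], [-44.19, 115.74], [2.07, 154.8], [-57.11, 237.11], [16.16, 152.29], [-177.93, 177.93]. Speed limits (degrees/s): [147.25, 147.25, 180, 180, 180, 180].

## Interface

Orientations are given as [roll, pitch, yaw] about the fixed x, y, z axes, in that order (R = Rz(yaw) Ry(pitch) Rx(roll)).
In Python, from workcell import robot, camera, hand_in gives the robot as it stands.
- The arm moves only by the shell command python3 -m creep 'ROWS' [FORCE]. ROWS is JSON, a list of rows, each an object of numbers: "fingers": the closure, from 0 (fully open) to 1 (shut); "x", "y", "z": the shift along the tool's x, y, z in cm; "ax", "ay", "az": the turn, a rotation vector about the tool's x, y, z in units of 5 degrees (1.0 is 5 degrees). A call has 1 to 12 rows; each row shifts and turns the commanded pose from where the row before left it, along the tool's axes as they then stand; what a row does not reach is not made up. A row lasts 1/10 s, in which the tool goes at most 50 mm and 8.59 degrees, less where a joint would pass 70% of its speed; a pose out of reach is approached as far as the arm can. A call with a gripper value outside its range is refused whole. The fingers move at their own pace and stop on an object; FORCE is the grip in N (left out, the last holds). Time passes only in rows, so rows that do not move let the fingers close. It gives the time, the measured TCP pose, the force and the opening at its end, in the units of the state.
- robot.state(): the state, without advancing time (a new reading comes with each control period).
- camera(name): name is "scene" or "top"; returns a dict with "image" (420x560x3 uint8, red, green, blue), "depth" (420x560 float32, mm along the optical axis (not along the pixel's ray), 0 where there is no reading), "fx", "fy", "cx", "cy" (pixels), "R" (3x3) and "t" (3): a world point X has camera coordinates R X + t. Camera axes: x right, y down, z forward; pixel columns grow to the right and rows downward; lengths in mm; the calibration is good to about 2 mm. A picture is of the moment at which its call begins.
- hand_in(): hands the job in, once; it reports no verdict.
The state is a dict: "time": time; "qpos": joint angles; "qd": joint speeds; "joint_efforts": joint torques, N m; "position": TCP position; "orientation": TCP orientation; "ft_force": force on the tool from outside, world axes, zero at the start; "moment": the same for the moment, N m; "width": finger opening in mm.
Only numpy, scipy, OpenCV 4.12 (cv2) and the standard library are available. Lean on these libraries where they do the work, as an engineer would, in place of code of your own. Each camera call takes 0.05 s, during which the arm holds its last target.

## Task

The opened receiver box has a tuner fault to be inspected. Lift the loose metal shield cover off its circuit board and lay it flat in the empty parts tray, then push the box along the bench, keeping it flat on the bench and never lifting or tipping it, until the chip that was hidden under the cover is right beneath the microscope's lens. Do not knock the microscope and leave the other things on the bench where they are.

Things in the scene. Friction and masses are not known exactly. Their poses are not given: they have to be found in the camera images.
- receiver: Opened set-top receiver: lower half of a grey plastic housing, 120 (x) x 160 (y) x 28 mm, about 0.4 kg, loose on the bench, too wide to grip; green circuit board inside. Origin: centre of underside, weight near it; z up. Rear (+x) has connectors standing out up to 8 mm; the other sides are flat walls. Heat sink and transformer on its -y half reach 44 mm above the bench. Ordinary sliding friction.
- chip (a point): Top centre of the tuner chip, a black square 14 x 14 x 2 mm on the board, at (12, 38, 26) mm in the receiver's frame, axes alike; hidden by the cover at the start. It lies in the middle of a soldered metal frame 40 (x) x 30 (y) mm rising 5 mm above the board. The board's top is 24 mm above the bench, the housing's rim 4 mm higher.
- cover: Loose tin shield cover: an upside-down box 46 (x) x 36 (y) x 16 mm, open below, walls 1.6 mm, 20 g. Origin: centre of its open underside; z up through its closed top. At the start it sits loosely over the frame round the chip, underside on the board (24 mm above the bench, top at 40 mm), axes as the receiver. On its +y and -y sides only low parts lie within 25 mm.
- tray: Empty shallow white parts tray, 100 (x) x 130 (y) x 18 mm, walls and floor 3 mm, fixed to the bench. Origin: centre of its underside; z up. It stands either to the left or to the right of the robot, the black panel meter on the other side.
- microscope: Digital microscope on a stand, fixed. Origin: on the bench straight below the lens. An upright barrel, 44 mm across at most, hangs at 110 to 204 mm above the bench; a level arm at 165 mm runs from it along +x to a post at x = 175 mm, 210 mm high, on a foot 90 (x) x 130 (y) x 16 mm that begins at x = 125 mm. Below the barrel it is open to the robot's side and to both sides.
- lens (a point): Centre of the lens, the underside of the microscope's barrel, 110 mm above the bench.
- meter: Bystander: black box-shaped panel meter with a white scale and a round knob, 150 (x) x 100 (y) x 48 mm. Origin: centre of underside.
- screwdriver: Bystander: wooden-handled screwdriver lying along its x, 170 mm long. Origin: middle of its length, underside.
- spool: Bystander: standing metal wire spool, 54 mm across, 40 mm high. Origin: centre of underside.
- flux: Bystander: amber bottle with a white cap, 46 mm across, 125 mm high. Origin: centre of underside.
- cutters: Bystander: side cutters lying flat along their x, about 120 mm long, 50 mm wide, 10 mm thick. Origin: near the middle, underside.
Things that resemble listed ones, but are neither listed nor needed, are in the scene too. Of the things that look like the receiver, the largest one is meant. Of the things that look like the cover, the smaller one is meant.

How it is judged (in metres and radians):
On the way, in this order (a step that is already met when the one before it is completed fails the run):
1. the shield cover lies flat in the parts tray, let go (x of cover in the frame of tray between -0.036 and 0.036 m and y of cover in the frame of tray between -0.052 and 0.052 m and height (world z) of cover below 0.024 m and angle between the z axis of cover and the z axis of tray, either way round below 0.12 rad and contact force between cover and the fingers below 0.05 N and linear speed of cover below 0.02 m/s), for 0.2 s.
2. the receiver stands flat on the bench with the chip under the lens (horizontal distance between chip and lens below 0.012 m and height (world z) of receiver below 0.004 m and angle between receiver's own z axis and vertical below 0.04 rad and linear speed of receiver below 0.01 m/s and angular speed of receiver below 0.05 rad/s), for 0.2 s.
At the end, for the whole second after the job is handed in: The cover lies flat inside the tray, wholly within its walls and let go; the receiver rests flat on the bench, still, with the middle of the chip within 12 mm (seen from above) of the middle of the lens (all of step 1 and all of step 2); the robot touches nothing.
It fails at once if the receiver is lifted or tipped off the bench (12 mm or 0.12 rad) (height (world z) of receiver above 0.012 m or angle between receiver's own z axis and vertical above 0.12 rad).
It fails at once if the microscope is knocked (more than 8 N) (contact force between microscope and anything else above 8 N).
It fails at once if a bystander (meter, screwdriver, spool, bottle or side cutters) is shifted by more than 30 mm (distance of any of meter, screwdriver, spool, flux, cutters from where it was at the start of the episode above 0.03 m).
It also fails if it takes over 72 s, if anything falls off the work surface, if the arm or the gripper's body presses on something with over 40 N, if the wrist force passes 120 N, or if a joint passes its speed limit or range.

## Working session

There is one attempt and no reset: what is moved stays moved. The work goes in short steps, Python scripts to look and compute and a shell command to move; the robot and the scene stay as the last step left them, time stands still between calls to the robot, and variables do not carry over. Pictures are saved under pics/ and viewed, and the job is handed in when it is done.

```bash
mkdir -p pics; ls; cat > h.py <<'E'
import numpy as np, cv2
from workcell import robot, camera
def snap(n,f):
    c=camera(n); np.savez(f'pics/{f}.npz',**{k:np.asarray(v) for k,v in c.items()})
    cv2.imwrite(f'pics/{f}.png',c['image'][:,:,::-1]); return c
def load(f): return dict(np.load(f'pics/{f}.npz'))
def world(c):
    d=c['depth'].astype(float); v,u=np.mgrid[:d.shape[0],:d.shape[1]]
    P=np.stack([(u-c['cx'])/c['fx']*d,(v-c['cy'])/c['fy']*d,d],-1)
    W=(P-c['t'])@c['R']; W[d==0]=np.nan; return W
def proj(c,X):
    p=c['R']@np.asarray(X,float)+c['t']; return c['fx']*p[0]/p[2]+c['cx'],c['fy']*p[1]/p[2]+c['cy']
E
python3 - <<'E'
from h import *
snap('top','t0'); snap('scene','s0'); s=robot.state(); print(s)
E
```

```text
pics
{'time': 0.1, 'qpos': array([ 6.72669613e+01,  1.96334835e+01,  8.73708845e+01, -3.81354911e-04,
        7.30744088e+01, -8.36658879e+00]), 'qd': array([ 0.054009  , -0.18144375, -0.04575947, -0.02986146, -0.05386331,
        0.03031405]), 'joint_efforts': array([ 2.86613569e-03, -4.34457743e+01, -2.46489447e+01,  4.09437109e-05,
        4.86590434e-03, -3.72151624e-05]), 'position': array([130.13115635, 508.28366528, 249.69133768]), 'orientation': array([-8.99888983e+01,  7.79914541e-02,  7.56336689e+01]), 'ft_force': array([1.02596864, 0.28331351, 0.24729386]), 'moment': array([-0.05741592, -0.02483546,  0.05716982]), 'width': 85.20687540107507}
```

View pics/t0.png

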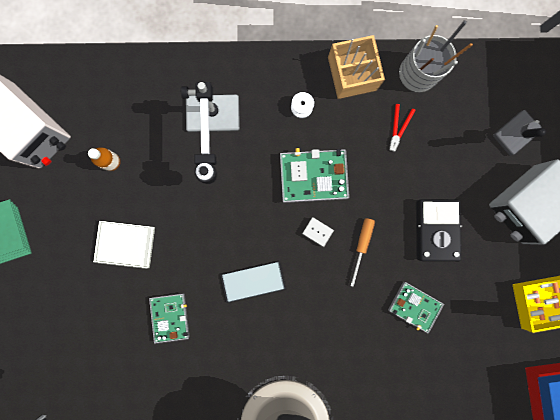

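View pics/s0.png

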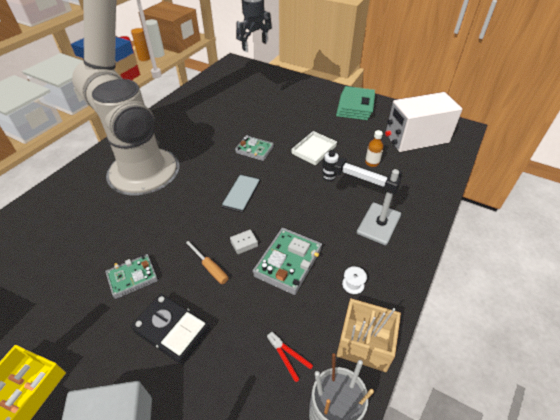

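Top view: robot base is at the bottom, +x is up and +y is left.
- **Receiver candidates:** boards at (314,175), (168,318) and (416,307). The one at (314,175) is the largest.
- **Cover candidates:** the one on the board at (299,171), and a loose one on the bench at (318,231).
- **Tray candidates:** the white tray at (124,244), the blue-grey plate at (253,281), and the green thing at (8,232).
- **Microscope:** lens end at (205,172). The other stand, at (518,130), is a decoy.

Next I'll check a close crop and measure.

```bash
python3 - <<'E'
from h import *
c=load('t0'); W=world(c); im=c['image'][:,:,::-1]
cv2.imwrite('pics/c0.png',cv2.resize(im[135:260,260:385],(800,800)[:2] if 0 else (600,600),interpolation=cv2.INTER_CUBIC))
def box(name,u0,u1,v0,v1,z0,z1):
    w=W[v0:v1,u0:u1].reshape(-1,3); w=w[(w[:,2]>z0)&(w[:,2]<z1)]
    r=cv2.minAreaRect(w[:,:2].astype(np.float32)); print(name,len(w),np.round(r[0],1),np.round(r[1],1),round(r[2],1),'z med',round(np.median(w[:,2]),1),'max',round(w[:,2].max(),1))
    return w
print(c['R'],c['t'],c['fx'])
box('table',240,260,200,230,-20,20)
box('recv',265,360,140,210,6,60)
box('recv rim',265,360,140,210,25.5,31)
box('cover',285,312,155,185,37,43)
box('decoy cover',300,338,215,250,8,30)
box('tray',85,165,210,275,6,30)
box('trayrim',85,165,210,275,13,30)
box('trayfloor',85,165,210,275,1,6)
box('barrel',190,222,150,190,180,230)
box('arm',195,215,90,190,150,230)
box('post foot',180,245,85,140,8,22)
box('meter',410,470,195,265,20,70)
box('flux',80,125,140,175,20,140)
box('spool',285,320,85,122,20,60)
box('plate',215,290,255,305,1.5,30)
box('sdriver',340,385,210,295,3,40)
box('cutters',380,425,95,160,3,30)
box('small board L',140,200,285,350,6,60)
E
```

```text
[[-0.02285468 -0.99944675  0.02416331]
 [-0.99782357  0.02130888 -0.06240244]
 [ 0.06185302 -0.02553691 -0.99775852]] [  16.86092992  528.54129837 1143.2467923 ] 474.52066823204086
table 596 [509.4  75.4] [47.2 72.1] 88.9 z med -0.0 max 7.5
recv 3303 [602.5 -85.8] [230.  158.5] 83.6 z med 25.3 max 51.3
recv rim 822 [600.5 -83.6] [120.4 160.2] 2.1 z med 27.0 max 31.0
cover 242 [618.4 -44.8] [61.  35.9] 2.7 z med 40.0 max 42.9
decoy cover 484 [463.4 -89.5] [60.2 46.8] 57.1 z med 20.8 max 26.8
tray 494 [448.7 375.6] [152.7 185.5] 2.9 z med 14.1 max 23.0
trayrim 271 [444.3 381.8] [131.4 100.2] 82.2 z med 17.4 max 23.0
trayfloor 2227 [448.8 382. ] [194.4 156.3] 88.8 z med 2.6 max 6.0
barrel 338 [602.  162.6] [41.9 57.3] 89.3 z med 188.8 max 208.3
arm 1177 [672.2 161.3] [ 40.4 200. ] 89.6 z med 177.9 max 208.3
post foot 1383 [763.5 163.1] [ 90.5 128.9] 0.5 z med 15.5 max 21.9
meter 2617 [ 462.  -383.8] [102.3 148.2] 88.8 z med 38.6 max 54.4
flux 498 [645.4 411.1] [38.8 46.1] 64.7 z med 82.6 max 129.4
spool 354 [777.8 -59.4] [50.5 52.2] 44.0 z med 39.8 max 47.1
plate 2284 [350.   72.2] [181.2 119.4] 88.6 z med 8.5 max 17.0
sdriver 731 [ 411.  -200.1] [109.1 206.6] 88.3 z med 16.2 max 29.9
cutters 573 [ 720.4 -311.8] [112.3 163.6] 88.2 z med 7.0 max 16.0
small board L 1595 [259.8 275.2] [138.3 106. ] 12.9 z med 16.6 max 32.3
```

View pics/c0.png

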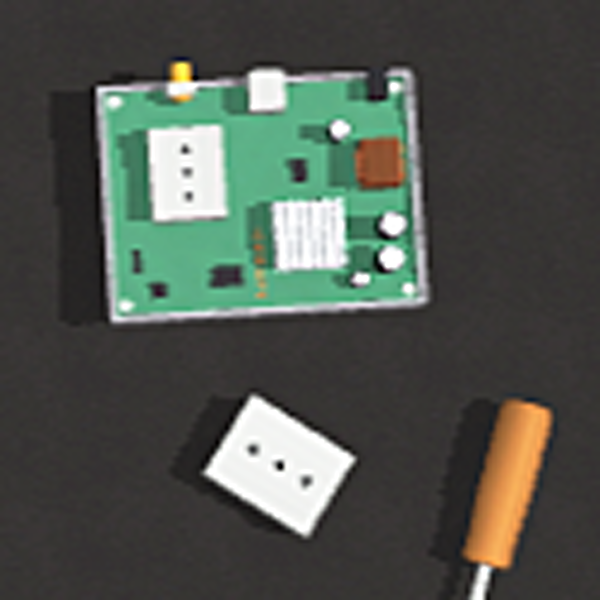

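The crop shows the large board with its cover at crop (187,172) and a bigger loose cover at crop (280,465), which measures about 60 x 47 mm. So the cover I want is the small one on the receiver. Next I'll refine the cover, receiver yaw, lens and tray.

```bash
cat >> h.py <<'E'
def ray(c,u,v,z):
    d=c['R'].T@np.array([(u-c['cx'])/c['fx'],(v-c['cy'])/c['fy'],1]); o=-c['R'].T@c['t']
    return o+d*(z-o[2])/d[2]
def cover_fit(c,u0,u1,v0,v1,z):
    im=c['image'][v0:v1,u0:u1].astype(int); m=((im.min(2)>150)&((im.max(2)-im.min(2))<40)).astype(np.uint8)
    n,l,s,_=cv2.connectedComponentsWithStats(m); k=1+np.argmax(s[1:,4]); vs,us=np.nonzero(l==k)
    # pixel corners
    q=np.array([ray(c,u+u0+a,v+v0+b,z)[:2] for u,v in zip(us,vs) for a in(-.5,.5) for b in(-.5,.5)],np.float32)
    return cv2.minAreaRect(q),s[k]
E
python3 - <<'E'
from h import *
c=load('t0'); W=world(c)
print('cover',cover_fit(c,288,310,155,184,40))
print('decoy',cover_fit(c,300,338,215,250,20))
# receiver rim corners from depth, high-side; fit bounding by body z>20 with connectors excluded
m=(W[...,2]>24)&(W[...,2]<31); m[:140]=0;m[212:]=0;m[:,:265]=0;m[:,360:]=0
w=W[m]; 
e=[]
for t in range(-70,50,10):
    s=w[abs(w[:,1]+83.6-t)<5]; e.append((t,s[:,0].min()))
p=np.polyfit(*np.array(e).T,1); print('front edge slope deg',-np.degrees(np.arctan(p[0])),'x at ctr',p[1])
e=[]
for t in range(-50,50,10):
    s=w[abs(w[:,0]-600-t)<5]; e.append((t,s[:,1].max(),s[:,1].min()))
e=np.array(e);print(e.round(1).tolist()); print([np.degrees(np.arctan(np.polyfit(e[:,0],e[:,i],1)[0])) for i in(1,2)])
# barrel
m=(W[...,2]>100)&(W[...,2]<215); m[:80]=0;m[190:]=0;m[:,:180]=0;m[:,240:]=0
w=W[m]
for z in range(100,215,8):
    s=w[(w[:,2]>=z)&(w[:,2]<z+8)&(w[:,0]<650)]
    if len(s)>5: print(z,len(s),s.min(0).round(),s.max(0).round())
c=load('s0');W=world(c)
im=c['image'][:,:,::-1]; cv2.imwrite('pics/c1.png',cv2.resize(im[120:250,300:430],(780,780)[:2] and (600,600)))
E
```

```text
cover (((610.9246215820312, -45.84878158569336), (38.701961517333984, 48.48082733154297), 88.85021209716797), array([  3,   6,  16,  20, 295], dtype=int32))
decoy (((463.0802917480469, -90.37267303466797), (65.03883361816406, 50.6236572265625), 57.08940124511719), array([  3,   3,  31,  29, 480], dtype=int32))
front edge slope deg 2.1654254019666777 x at ctr 540.8794992711273
[[-50.0, -5.2, -165.7], [-40.0, -5.2, -163.8], [-30.0, -5.5, -164.3], [-20.0, -5.6, -164.8], [-10.0, -5.9, -162.6], [0.0, -3.7, -162.6], [10.0, -4.0, -163.2], [20.0, -4.2, -160.5], [30.0, -4.4, -161.1], [40.0, -2.2, -161.6]]
[np.float64(1.5665399184777997), np.float64(2.806710733198716)]
148 8 [572. 142. 151.] [613. 164. 155.]
156 15 [574. 141. 156.] [629. 155. 164.]
164 36 [573. 141. 164.] [650. 182. 172.]
172 238 [572. 142. 172.] [649. 184. 180.]
180 149 [573. 142. 180.] [631. 184. 188.]
188 118 [577. 145. 188.] [610. 178. 195.]
196 42 [585. 154. 197.] [603. 172. 204.]
204 29 [585. 155. 204.] [602. 170. 208.]
```

View pics/c1.png

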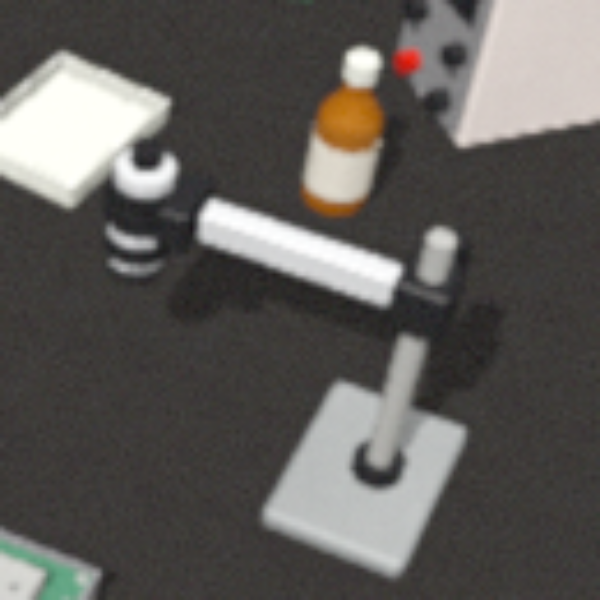

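The crop shows the barrel at crop (140,210), with its arm going to the post. Measured so far:
- **Lens:** about (593.7, 162.5).
- **Cover:** (611, -45.5), which matches the chip position predicted from the receiver, (611, -45.2).
- **Receiver yaw:** 2.1°.
- **Tray:** about (445, 382), yaw -8°.

Now I'll rise, turn, and go over the cover.

```bash
python3 -m creep '[{"fingers":0.4,"y":-3},{"fingers":0.4,"y":-2},{"fingers":0.4,"ay":-1.1},{"fingers":0.4,"ay":-1.1},{"fingers":0.4,"ay":-1.1},{"fingers":0.4,"x":-2,"z":-1.6},{"fingers":0.4,"x":-3.5,"z":-2.8},{"fingers":0.4,"x":-3.5,"z":-2.8},{"fingers":0.4,"x":-3.5,"z":-2.8},{"fingers":0.4,"x":-3.5,"z":-2.8},{"fingers":0.4,"x":-3.5,"z":-2.8},{"fingers":0.4,"x":-3.5,"z":-2.8}]' 30; python3 -m creep '[{"fingers":0.4,"x":-3.5,"z":-2.8},{"fingers":0.4,"x":-3.5,"z":-2.8},{"fingers":0.4,"x":-3.5,"z":-2.8},{"fingers":0.4,"x":-3.5,"z":-2.8},{"fingers":0.4,"x":-3.5,"z":-2.8},{"fingers":0.4,"x":-3.5,"z":-2.8},{"fingers":0.4,"x":-3.5,"z":-2.8},{"fingers":0.4,"x":-3.5,"z":-2.8},{"fingers":0.4,"x":-3.5,"z":-2.8},{"fingers":0.4},{"fingers":0.4}]'
```

```text
schema error: expected keys fingers, x, y, z, ax, ay, az
schema error: expected keys fingers, x, y, z, ax, ay, az
```

```bash
python3 -m creep '[{"fingers":0.4,"x":0,"y":-3,"z":0,"ax":0,"ay":0,"az":0},{"fingers":0.4,"x":0,"y":-2,"z":0,"ax":0,"ay":0,"az":0},{"fingers":0.4,"x":0,"y":0,"z":0,"ax":0,"ay":-1.1,"az":0},{"fingers":0.4,"x":0,"y":0,"z":0,"ax":0,"ay":-1.1,"az":0},{"fingers":0.4,"x":0,"y":0,"z":0,"ax":0,"ay":-1.1,"az":0},{"fingers":0.4,"x":-2,"y":0,"z":-1.6,"ax":0,"ay":0,"az":0},{"fingers":0.4,"x":-3.5,"y":0,"z":-2.8,"ax":0,"ay":0,"az":0},{"fingers":0.4,"x":-3.5,"y":0,"z":-2.8,"ax":0,"ay":0,"az":0},{"fingers":0.4,"x":0,"y":0,"z":0,"ax":0,"ay":0,"az":0}]' 30
```

```text
time: 1.0
position: [208.0, 418.2, 300.1]
orientation: [-90.0, 0.1, 91.9]
ft_force: [0.5, 0.1, -0.6]
width: 51.2
```

```bash
python3 -m creep '[{"fingers":0.4,"x":-3.7,"y":0,"z":-3,"ax":0,"ay":0,"az":0},{"fingers":0.4,"x":-3.7,"y":0,"z":-3,"ax":0,"ay":0,"az":0},{"fingers":0.4,"x":-3.7,"y":0,"z":-3,"ax":0,"ay":0,"az":0},{"fingers":0.4,"x":-3.7,"y":0,"z":-3,"ax":0,"ay":0,"az":0},{"fingers":0.4,"x":-3.7,"y":0,"z":-3,"ax":0,"ay":0,"az":0},{"fingers":0.4,"x":-3.7,"y":0,"z":-3,"ax":0,"ay":0,"az":0},{"fingers":0.4,"x":-3.7,"y":0,"z":-3,"ax":0,"ay":0,"az":0},{"fingers":0.4,"x":-3.7,"y":0,"z":-3,"ax":0,"ay":0,"az":0},{"fingers":0.4,"x":-3.7,"y":0,"z":-3,"ax":0,"ay":0,"az":0},{"fingers":0.4,"x":-3.7,"y":0,"z":-3,"ax":0,"ay":0,"az":0},{"fingers":0.4,"x":-3.7,"y":0,"z":-3,"ax":0,"ay":0,"az":0},{"fingers":0.4,"x":-3.7,"y":0,"z":-3,"ax":0,"ay":0,"az":0}]'
python3 -m creep '[{"fingers":0.4,"x":-3.3,"y":0,"z":-2.6,"ax":0,"ay":0,"az":0},{"fingers":0.4,"x":0,"y":3,"z":0,"ax":0,"ay":0,"az":0},{"fingers":0.4,"x":0,"y":5,"z":0,"ax":0,"ay":0,"az":0},{"fingers":0.4,"x":0,"y":5,"z":0,"ax":0,"ay":0,"az":0},{"fingers":0.4,"x":0,"y":5,"z":0,"ax":0,"ay":0,"az":0},{"fingers":0.4,"x":0,"y":2,"z":0,"ax":0,"ay":0,"az":0},{"fingers":0.4,"x":0,"y":0,"z":0,"ax":0,"ay":0,"az":0},{"fingers":0.4,"x":0,"y":0,"z":0,"ax":0,"ay":0,"az":0}]'
python3 - <<'E'
from h import *
c=snap('scene','s1'); u,v=map(int,proj(c,[611,-45,80])); print(u,v)
im=c['image'][:,:,::-1]; cv2.imwrite('pics/s1c.png',cv2.resize(im[v-75:v+75,u-90:u+90],(720,600)))
E
```

```text
time: 2.2
position: [582.9, -10.1, 299.9]
orientation: [-90.0, -0.0, 92.1]
ft_force: [0.1, 0.0, 0.1]
width: 51.2
time: 3.0
position: [609.6, -40.7, 100.8]
orientation: [-90.0, -0.0, 92.1]
ft_force: [0.7, -0.1, 1.4]
width: 51.4
299 234
```

View pics/s1c.png

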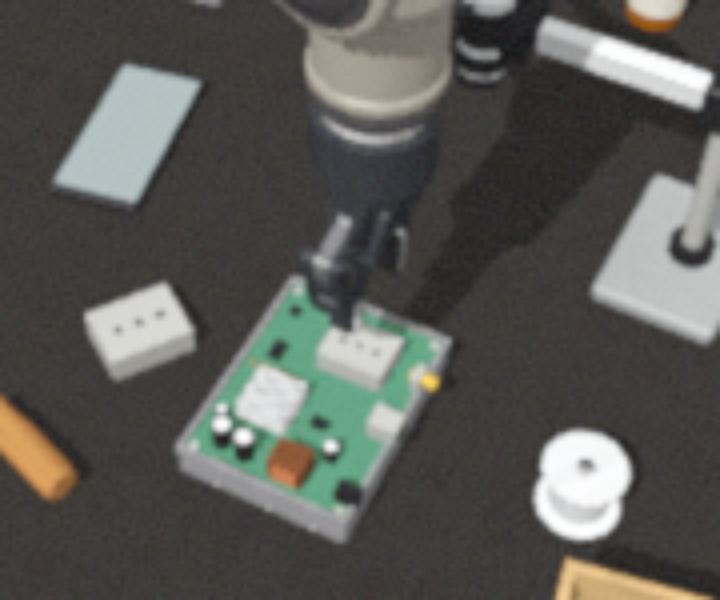

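The gripper sits above the cover, which is at crop (360,350); the near fingertip is at crop (345,325). I'll measure the tip height from depth.

```bash
python3 - <<'E'
from h import *
c=load('s1'); W=world(c); u,v=299,234
m=(W[...,2]>50)&(W[...,2]<175)&(abs(W[...,0]-610)<35)&(abs(W[...,1]+41)<70)
w=W[m]
for z in range(50,175,6):
    s=w[(w[:,2]>=z)&(w[:,2]<z+6)]
    if len(s): print(z,len(s),s.min(0).round(),s.max(0).round())
E
```

```text
80 4 [608. -73.  83.] [621. -15.  85.]
86 13 [601. -80.  86.] [624. -15.  92.]
92 20 [601. -82.  93.] [623. -14.  97.]
98 22 [607. -83.  98.] [623. -14. 104.]
104 18 [608. -83. 104.] [623. -10. 110.]
110 14 [613. -82. 110.] [623.  -8. 116.]
116 12 [612. -73. 116.] [624. -11. 122.]
122 7 [614. -77. 125.] [624.  -2. 128.]
128 19 [ 603. -100.  129.] [626.   5. 134.]
134 41 [ 604. -101.  134.] [627.  15. 140.]
140 19 [ 602. -103.  140.] [626. -22. 146.]
146 33 [ 602. -104.  147.] [629. -15. 152.]
152 37 [ 602. -105.  152.] [629. -22. 158.]
158 37 [ 595. -106.  158.] [629. -18. 164.]
164 24 [ 597. -108.  164.] [629. -30. 170.]
170 28 [ 593. -109.  170.] [630. -30. 175.]
```

Tips are about 18 mm ahead of the TCP, so I'll go down to TCP z of about 49 (tips at about 31) and close.

```bash
python3 -m creep '[{"fingers":0.4,"x":-0.5,"y":1,"z":-0.13,"ax":0,"ay":0,"az":0},{"fingers":0.4,"x":0,"y":2,"z":0,"ax":0,"ay":0,"az":0},{"fingers":0.4,"x":0,"y":1.5,"z":0,"ax":0,"ay":0,"az":0},{"fingers":0.4,"x":0,"y":0.7,"z":0,"ax":0,"ay":0,"az":0},{"fingers":0.4,"x":0,"y":0,"z":0,"ax":0,"ay":0,"az":0}]'
python3 -m creep '[{"fingers":0.7,"x":0,"y":0,"z":0,"ax":0,"ay":0,"az":0},{"fingers":0.7,"x":0,"y":0,"z":0,"ax":0,"ay":0,"az":0},{"fingers":0.7,"x":0,"y":0,"z":0,"ax":0,"ay":0,"az":0},{"fingers":0.7,"x":0,"y":0,"z":0,"ax":0,"ay":0,"az":0},{"fingers":0.7,"x":0,"y":0,"z":0,"ax":0,"ay":0,"az":0}]' 30
```

```text
time: 3.55
position: [610.5, -46.1, 48.0]
orientation: [-90.0, -0.0, 92.1]
ft_force: [0.1, -0.8, 0.4]
width: 51.0
time: 4.05
position: [611.3, -46.1, 49.4]
orientation: [-90.1, 0.0, 92.1]
ft_force: [-0.7, -0.1, 6.6]
width: 35.1
```

Holding something 35 mm wide, as expected, with a slight upward push of 6.6 N. I'll lift slowly.

```bash
python3 -m creep '[{"fingers":0.7,"x":0,"y":-0.3,"z":0,"ax":0,"ay":0,"az":0},{"fingers":0.7,"x":0,"y":-0.7,"z":0,"ax":0,"ay":0,"az":0},{"fingers":0.7,"x":0,"y":-1.5,"z":0,"ax":0,"ay":0,"az":0},{"fingers":0.7,"x":0,"y":-2.5,"z":0,"ax":0,"ay":0,"az":0},{"fingers":0.7,"x":0,"y":-3,"z":0,"ax":0,"ay":0,"az":0},{"fingers":0.7,"x":0,"y":0,"z":0,"ax":0,"ay":0,"az":0}]'
python3 - <<'E'
from h import *
c=snap('scene','s2'); u,v=299,234
im=c['image'][:,:,::-1]; cv2.imwrite('pics/s2c.png',cv2.resize(im[v-75:v+75,u-90:u+90],(720,600)))
E
```

```text
time: 4.65
position: [612.8, -46.3, 132.9]
orientation: [-90.4, 0.1, 92.1]
ft_force: [0.3, -0.8, 0.6]
width: 35.1
```

View pics/s2c.png

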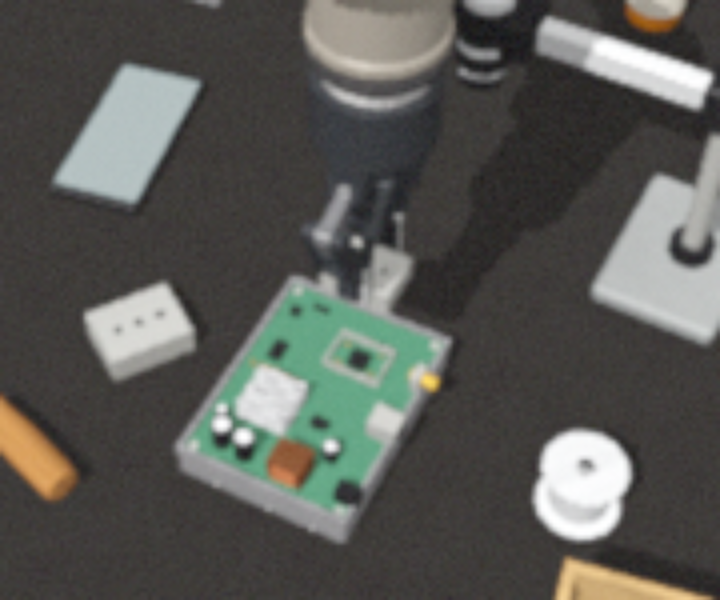

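The cover came off and the chip is visible at crop (358,358). The held cover at crop (390,270) may be tilted, so I'll measure that.

```bash
python3 - <<'E'
from h import *
c=load('s2'); u,v=299,234
im=c['image'][:,:,::-1]; cv2.imwrite('pics/s2d.png',cv2.resize(im[v-35:v+15,u-30:u+30],(720,600),interpolation=cv2.INTER_CUBIC))
W=world(c)
for r in range(v-16,v+4):
    print(r,[tuple(W[r,k].round().astype(int).tolist()) if np.isfinite(W[r,k,0]) else 0 for k in range(u-8,u+16,3)])
E
```

```text
218 [(619, -111, 215), (625, -108, 215), (626, -96, 205), (623, -73, 180), (630, -73, 184), (619, -31, 136), (624, -26, 134), (583, 90, -5)]
219 [0, (626, -110, 214), (628, -99, 205), (624, -75, 178), (631, -73, 181), (619, -31, 132), (624, -24, 128), (586, 84, 0)]
220 [(621, -114, 212), (626, -111, 212), (628, -98, 200), (624, -75, 175), (610, -29, 121), (620, -32, 130), (624, -25, 125), (588, 80, -1)]
221 [(620, -113, 207), (628, -113, 212), (627, -97, 195), (623, -74, 170), (612, -33, 122), (619, -29, 123), (625, -25, 122), (589, 78, -2)]
222 [(619, -111, 201), (627, -112, 207), (627, -98, 193), (625, -77, 170), (613, -36, 122), (620, -32, 123), (583, 70, -2), (590, 76, -3)]
223 [(616, -106, 191), (626, -110, 201), (628, -99, 192), (624, -76, 165), (614, -38, 121), (621, -35, 122), (628, -31, 121), (592, 72, -3)]
224 [(617, -107, 190), 0, (629, -100, 188), (626, -78, 165), (616, -41, 122), (624, -39, 124), (629, -34, 122), (635, -29, 121)]
225 [(615, -104, 181), (625, -107, 190), (627, -96, 180), (627, -80, 164), (618, -45, 122), (625, -41, 123), (631, -37, 122), (596, 64, -2)]
22
[... 927 characters left out ...]
2, 124), (636, -46, 107), (608, 41, -2)]
233 [(567, -10, 23), (612, -79, 124), (620, -80, 130), (624, -72, 124), (629, -66, 121), (637, -64, 124), (602, 33, -2), (610, 36, 0)]
234 [(569, -14, 23), (576, -10, 24), (619, -77, 123), (625, -73, 121), (628, -64, 114), (636, -63, 118), (604, 29, 0), (610, 36, -5)]
235 [(570, -16, 22), (577, -13, 23), (585, -9, 23), (624, -72, 117), (629, -65, 111), (636, -63, 114), (605, 27, -3), (612, 32, -3)]
236 [(573, -21, 25), (580, -16, 24), (585, -9, 20), (594, -8, 24), (630, -67, 110), (636, -61, 108), (607, 23, -2), (615, 25, 1)]
237 [(574, -24, 24), (581, -18, 23), (588, -15, 23), (595, -10, 23), (603, -7, 24), (600, 18, -5), (608, 21, -3), (617, 23, 0)]
```

View pics/s2d.png

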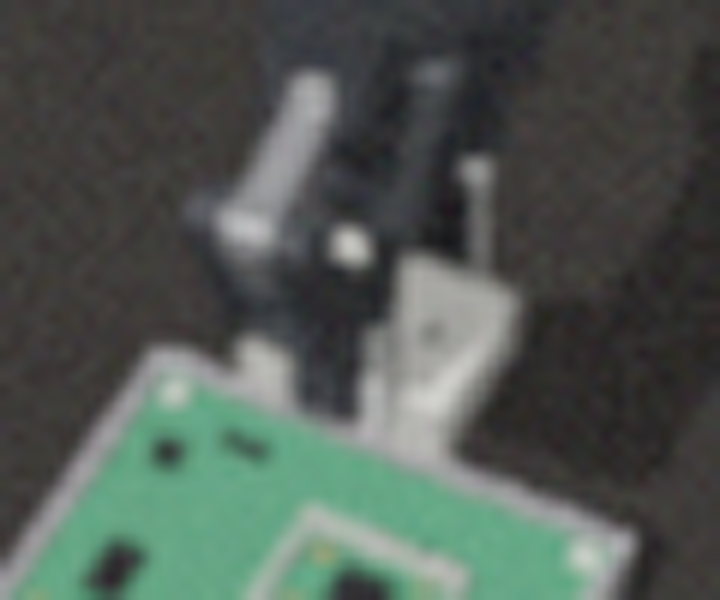

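The cover hangs level with its top at z ≈ 122.5, so its bottom is about 26 mm below the TCP. I'll carry it to the tray, passing on the robot side of the microscope.

```bash
python3 -m creep '[{"fingers":0.7,"x":0,"y":-2,"z":2,"ax":0,"ay":0,"az":0},{"fingers":0.7,"x":0,"y":-3,"z":3.3,"ax":0,"ay":0,"az":0},{"fingers":0.7,"x":0,"y":-3,"z":3.3,"ax":0,"ay":0,"az":0},{"fingers":0.7,"x":0,"y":-3,"z":3,"ax":0,"ay":0,"az":0},{"fingers":0.7,"x":2,"y":0,"z":1.6,"ax":0,"ay":0,"az":0},{"fingers":0.7,"x":4,"y":0,"z":0.2,"ax":0,"ay":0,"az":0},{"fingers":0.7,"x":4,"y":0,"z":0.2,"ax":0,"ay":0,"az":0},{"fingers":0.7,"x":4,"y":0,"z":0.2,"ax":0,"ay":0,"az":0},{"fingers":0.7,"x":4,"y":0,"z":0.2,"ax":0,"ay":0,"az":0},{"fingers":0.7,"x":4,"y":0,"z":0.2,"ax":0,"ay":0,"az":0},{"fingers":0.7,"x":4,"y":0,"z":0.2,"ax":0,"ay":0,"az":0},{"fingers":0.7,"x":4,"y":0,"z":0.2,"ax":0,"ay":0,"az":0}]'
python3 -m creep '[{"fingers":0.7,"x":4,"y":0,"z":0.2,"ax":0,"ay":0,"az":0},{"fingers":0.7,"x":4,"y":0,"z":0.2,"ax":0,"ay":0,"az":0},{"fingers":0.7,"x":4,"y":0,"z":0.2,"ax":0,"ay":0,"az":0},{"fingers":0.7,"x":0,"y":0,"z":0,"ax":0,"ay":1,"az":0},{"fingers":0.7,"x":0,"y":0,"z":0,"ax":0,"ay":1,"az":0},{"fingers":0.7,"x":0,"y":0,"z":0,"ax":0,"ay":0,"az":0}]'
```

```text
time: 5.9
position: [452.5, 249.9, 237.3]
orientation: [-89.9, 0.0, 92.1]
ft_force: [0.9, 0.6, 0.4]
width: 35.4
time: 6.5
position: [442.3, 368.2, 237.0]
orientation: [-89.9, 0.1, 82.1]
ft_force: [-0.2, -0.8, -0.6]
width: 35.1
```

```bash
python3 -m creep '[{"fingers":0.7,"x":1.4,"y":3,"z":-0.1,"ax":0,"ay":0,"az":0},{"fingers":0.7,"x":0,"y":4,"z":0,"ax":0,"ay":0,"az":0},{"fingers":0.7,"x":0,"y":4,"z":0,"ax":0,"ay":0,"az":0},{"fingers":0.7,"x":0,"y":4,"z":0,"ax":0,"ay":0,"az":0},{"fingers":0.7,"x":0,"y":3,"z":0,"ax":0,"ay":0,"az":0},{"fingers":0.7,"x":0,"y":1.5,"z":0,"ax":0,"ay":0,"az":0},{"fingers":0.7,"x":0,"y":0.7,"z":0,"ax":0,"ay":0,"az":0},{"fingers":0.7,"x":0,"y":0,"z":0,"ax":0,"ay":0,"az":0},{"fingers":0.7,"x":0,"y":0,"z":0,"ax":0,"ay":0,"az":0}]'
python3 - <<'E'
from h import *
c=snap('scene','s3'); u,v=map(int,proj(c,[445,382,30])); print(u,v)
im=c['image'][:,:,::-1]; cv2.imwrite('pics/s3c.png',cv2.resize(im[v-50:v+50,u-60:u+60],(720,600),interpolation=cv2.INTER_CUBIC))
E
```

```text
time: 7.4
position: [446.4, 382.1, 37.1]
orientation: [-90.1, -0.1, 82.2]
ft_force: [0.2, -1.1, -0.7]
width: 34.7
315 141
```

View pics/s3c.png

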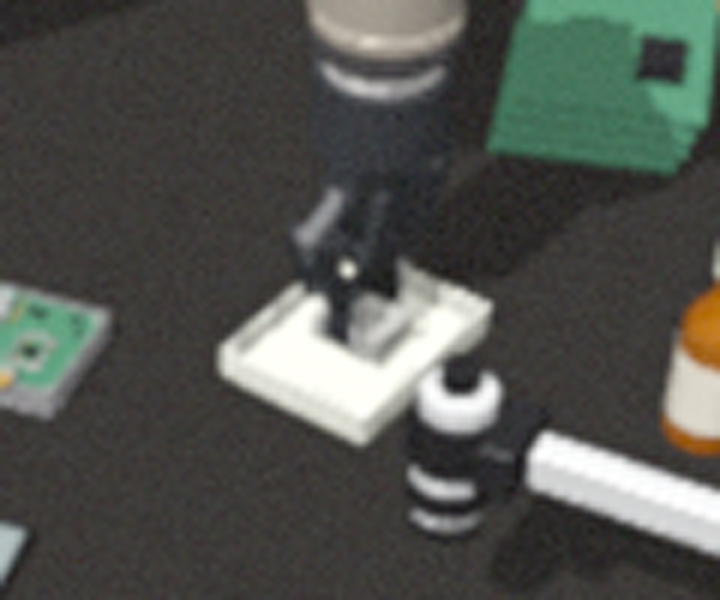

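The cover is inside the tray at crop (370,325), clear of the walls. I'll lower it until it touches.

```bash
python3 -m creep '[{"fingers":0.7,"x":0,"y":0.4,"z":0,"ax":0,"ay":0,"az":0},{"fingers":0.7,"x":0,"y":0.2,"z":0,"ax":0,"ay":0,"az":0},{"fingers":0.7,"x":0,"y":0,"z":0,"ax":0,"ay":0,"az":0},{"fingers":0.7,"x":0,"y":0,"z":0,"ax":0,"ay":0,"az":0}]'; python3 -m creep '[{"fingers":0.7,"x":0,"y":0.1,"z":0,"ax":0,"ay":0,"az":0},{"fingers":0.7,"x":0,"y":0,"z":0,"ax":0,"ay":0,"az":0}]'
```

```text
time: 7.85
position: [445.9, 381.9, 30.4]
orientation: [-90.0, -0.0, 82.1]
ft_force: [-0.3, -0.6, -0.6]
width: 34.8
time: 8.05
position: [445.9, 381.9, 29.3]
orientation: [-90.0, -0.0, 82.1]
ft_force: [0.7, 0.0, -0.6]
width: 34.9
```

```bash
python3 -m creep '[{"fingers":0.7,"x":0,"y":0.1,"z":0,"ax":0,"ay":0,"az":0},{"fingers":0.7,"x":0,"y":0,"z":0,"ax":0,"ay":0,"az":0}]';python3 -m creep '[{"fingers":0.7,"x":0,"y":0.1,"z":0,"ax":0,"ay":0,"az":0},{"fingers":0.7,"x":0,"y":0,"z":0,"ax":0,"ay":0,"az":0}]'
```

```text
time: 8.25
position: [446.0, 381.9, 28.4]
orientation: [-90.0, -0.0, 82.1]
ft_force: [0.1, 0.6, 1.8]
width: 35.0
time: 8.45
position: [446.0, 382.0, 28.4]
orientation: [-90.0, -0.0, 82.1]
ft_force: [-3.1, -1.7, 9.7]
width: 35.1
```

Contact made. I'll release and rise.

```bash
python3 -m creep '[{"fingers":0.7,"x":0,"y":-0.1,"z":0,"ax":0,"ay":0,"az":0},{"fingers":0.5,"x":0,"y":0,"z":0,"ax":0,"ay":0,"az":0},{"fingers":0.35,"x":0,"y":0,"z":0,"ax":0,"ay":0,"az":0},{"fingers":0.35,"x":0,"y":0,"z":0,"ax":0,"ay":0,"az":0},{"fingers":0.35,"x":0,"y":0,"z":0,"ax":0,"ay":0,"az":0},{"fingers":0.35,"x":0,"y":0,"z":0,"ax":0,"ay":0,"az":0},{"fingers":0.35,"x":0,"y":-1,"z":0,"ax":0,"ay":0,"az":0},{"fingers":0.35,"x":0,"y":-3,"z":0,"ax":0,"ay":0,"az":0},{"fingers":0.35,"x":0,"y":-5,"z":0,"ax":0,"ay":0,"az":0},{"fingers":0.35,"x":0,"y":-5,"z":0,"ax":0,"ay":0,"az":0},{"fingers":0.35,"x":0,"y":-5,"z":0,"ax":0,"ay":0,"az":0},{"fingers":0.35,"x":0,"y":-3,"z":0,"ax":0,"ay":0,"az":0}]'
python3 - <<'E'
from h import *
c=snap('scene','s4'); u,v=315,141
im=c['image'][:,:,::-1]; cv2.imwrite('pics/s4c.png',cv2.resize(im[v-50:v+50,u-60:u+60],(720,600),interpolation=cv2.INTER_CUBIC))
W=world(c); m=(abs(W[...,0]-445)<60)&(abs(W[...,1]-382)<70)&(W[...,2]<30)&(W[...,2]>14); w=W[m]
m2=(abs(W[...,0]-446)<16)&(abs(W[...,1]-382)<12)&(W[...,2]<60); print(W[m2].mean(0),W[m2].std(0),m2.sum())
w=W[m2]; A=np.c_[w[:,:2],np.ones(len(w))]; print('slope',np.linalg.lstsq(A,w[:,2],rcond=None)[0])
E
```

```text
time: 9.65
position: [446.6, 382.3, 253.8]
orientation: [-90.3, -0.3, 82.1]
ft_force: [0.6, 0.8, 0.8]
width: 55.4
[446.37295763 381.73855105  17.41931504] [9.19922767 7.39777666 1.84135152] 41
slope [ 0.03199815 -0.00551897  5.24301213]
```

View pics/s4c.png

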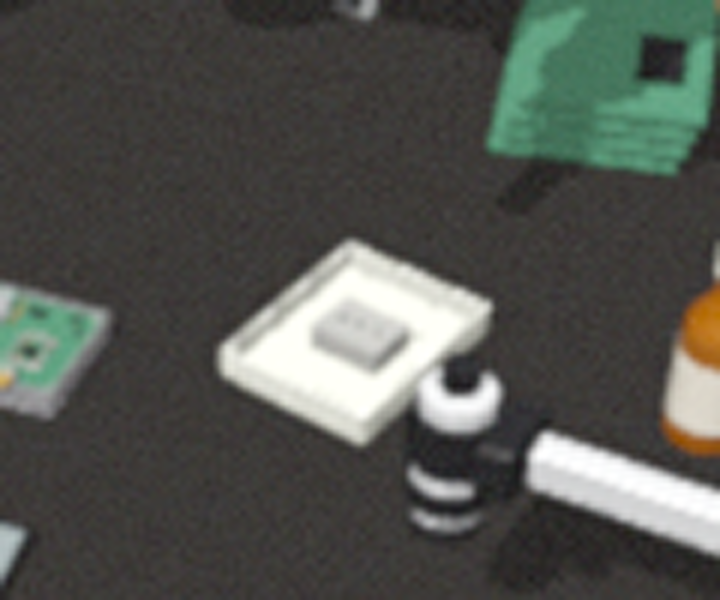

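The cover sits flat and centred in the tray at crop (360,335), with its top at z ≈ 18–19. Next I'll turn the jaws parallel to the receiver's -y wall and go around to it.

```bash
python3 -m creep '[{"fingers":0.15,"x":0,"y":0,"z":0,"ax":0,"ay":1.6,"az":0},{"fingers":0.15,"x":0,"y":0,"z":0,"ax":0,"ay":1.6,"az":0},{"fingers":0.15,"x":0,"y":0,"z":0,"ax":0,"ay":1.6,"az":0},{"fingers":0.15,"x":0,"y":0,"z":0,"ax":0,"ay":1.6,"az":0},{"fingers":0.15,"x":0,"y":0,"z":0,"ax":0,"ay":1.6,"az":0},{"fingers":0.15,"x":0,"y":0,"z":0,"ax":0,"ay":1.6,"az":0},{"fingers":0.15,"x":0,"y":0,"z":0,"ax":0,"ay":1.6,"az":0},{"fingers":0.15,"x":0,"y":0,"z":0,"ax":0,"ay":1.6,"az":0},{"fingers":0.15,"x":0,"y":0,"z":0,"ax":0,"ay":1.6,"az":0},{"fingers":0.15,"x":0,"y":0,"z":0,"ax":0,"ay":1.6,"az":0},{"fingers":0.15,"x":0,"y":0,"z":-2,"ax":0,"ay":0,"az":0},{"fingers":0.15,"x":0,"y":0,"z":-4,"ax":0,"ay":0,"az":0}]'
python3 -m creep '[{"fingers":0.15,"x":0.2,"y":0,"z":-4.3,"ax":0,"ay":0,"az":0},{"fingers":0.15,"x":0.2,"y":0,"z":-4.3,"ax":0,"ay":0,"az":0},{"fingers":0.15,"x":0.2,"y":0,"z":-4.3,"ax":0,"ay":0,"az":0},{"fingers":0.15,"x":0.2,"y":0,"z":-4.3,"ax":0,"ay":0,"az":0},{"fingers":0.15,"x":0.2,"y":0,"z":-4.3,"ax":0,"ay":0,"az":0},{"fingers":0.15,"x":0.2,"y":0,"z":-4.3,"ax":0,"ay":0,"az":0},{"fingers":0.15,"x":0.2,"y":0,"z":-4.3,"ax":0,"ay":0,"az":0},{"fingers":0.15,"x":0.2,"y":0,"z":-4.3,"ax":0,"ay":0,"az":0},{"fingers":0.15,"x":0.2,"y":0,"z":-3,"ax":0,"ay":0,"az":0},{"fingers":0.15,"x":2.4,"y":0,"z":-3.3,"ax":0,"ay":0,"az":0},{"fingers":0.15,"x":2.4,"y":0,"z":-3.3,"ax":0,"ay":0,"az":0},{"fingers":0.15,"x":2.4,"y":0,"z":-3.3,"ax":0,"ay":0,"az":0}]'
python3 -m creep '[{"fingers":0.15,"x":2.4,"y":0,"z":-3.3,"ax":0,"ay":0,"az":0},{"fingers":0.15,"x":2.4,"y":0,"z":-3.3,"ax":0,"ay":0,"az":0},{"fingers":0.15,"x":0,"y":0,"z":0,"ax":0,"ay":0,"az":0}]'
```

```text
time: 10.9
position: [447.7, 322.8, 248.3]
orientation: [-90.0, -0.0, 2.3]
ft_force: [0.4, -0.1, 0.2]
width: 72.5
time: 12.1
position: [556.2, -148.9, 248.9]
orientation: [-90.0, -0.0, 2.1]
ft_force: [0.5, 0.4, 1.1]
width: 72.5
time: 12.4
position: [607.5, -215.6, 246.9]
orientation: [-90.0, 0.0, 1.9]
ft_force: [-0.2, 0.2, -1.0]
width: 72.4
```

```bash
python3 -m creep '[{"fingers":0.15,"x":0,"y":3,"z":0,"ax":0,"ay":0,"az":0},{"fingers":0.15,"x":0,"y":5,"z":0,"ax":0,"ay":0,"az":0},{"fingers":0.15,"x":0,"y":5,"z":0,"ax":0,"ay":0,"az":0},{"fingers":0.15,"x":0,"y":4,"z":0,"ax":0,"ay":0,"az":0},{"fingers":0.15,"x":0,"y":2,"z":0,"ax":0,"ay":0,"az":0},{"fingers":0.15,"x":0,"y":0,"z":0,"ax":0,"ay":0,"az":0},{"fingers":0.15,"x":0,"y":0,"z":0,"ax":0,"ay":0,"az":0}]'
python3 - <<'E'
from h import *
c=snap('scene','s5'); u,v=map(int,proj(c,[607,-215,60])); print(u,v)
im=c['image'][:,:,::-1]; cv2.imwrite('pics/s5c.png',cv2.resize(im[v-75:v+75,u-90:u+90],(720,600),interpolation=cv2.INTER_CUBIC))
W=world(c)
m=(W[...,2]>10)&(W[...,2]<110)&(abs(W[...,0]-607)<70)&(abs(W[...,1]+215)<35)
w=W[m]
for z in range(10,110,6):
    s=w[(w[:,2]>=z)&(w[:,2]<z+6)]
    if len(s): print(z,len(s),s.min(0).round(),s.max(0).round())
c=snap('top','t1'); cv2.imwrite('pics/t1c.png',cv2.resize(c['image'][120:260,240:400,::-1],(686,600),interpolation=cv2.INTER_CUBIC))
E
```

```text
time: 13.1
position: [606.4, -211.5, 59.3]
orientation: [-90.0, -0.0, 2.1]
ft_force: [0.4, -0.2, 0.3]
width: 72.7
264 288
46 6 [ 571. -226.   47.] [ 573. -203.   52.]
52 21 [ 561. -226.   53.] [ 657. -208.   58.]
58 21 [ 561. -226.   58.] [ 658. -208.   64.]
64 20 [ 558. -226.   65.] [ 658. -207.   70.]
70 24 [ 559. -225.   70.] [ 658. -207.   76.]
76 15 [ 566. -225.   77.] [ 657. -212.   82.]
82 10 [ 567. -227.   82.] [ 657. -218.   88.]
88 21 [ 549. -228.   88.] [ 661. -203.   94.]
94 68 [ 542. -230.   94.] [ 676. -199.  100.]
100 80 [ 541. -228.  100.] [ 676. -200.  106.]
106 24 [ 541. -231.  106.] [ 676. -199.  110.]
```

View pics/s5c.png

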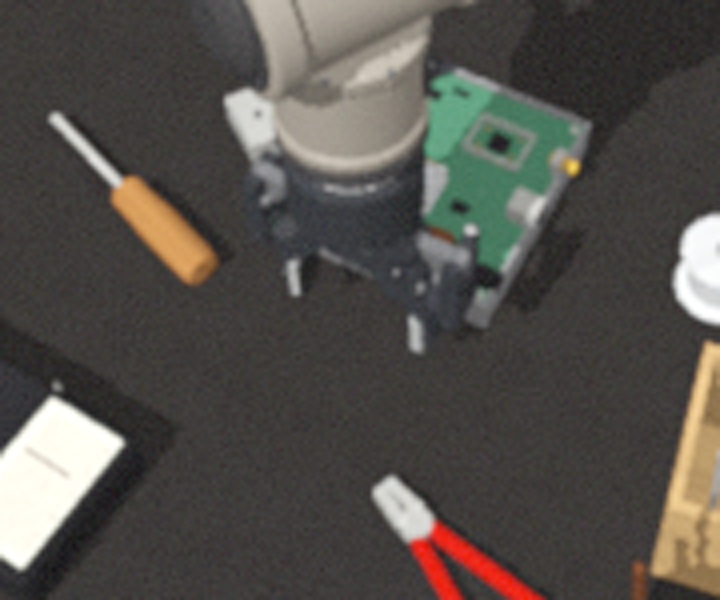

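View pics/t1c.png

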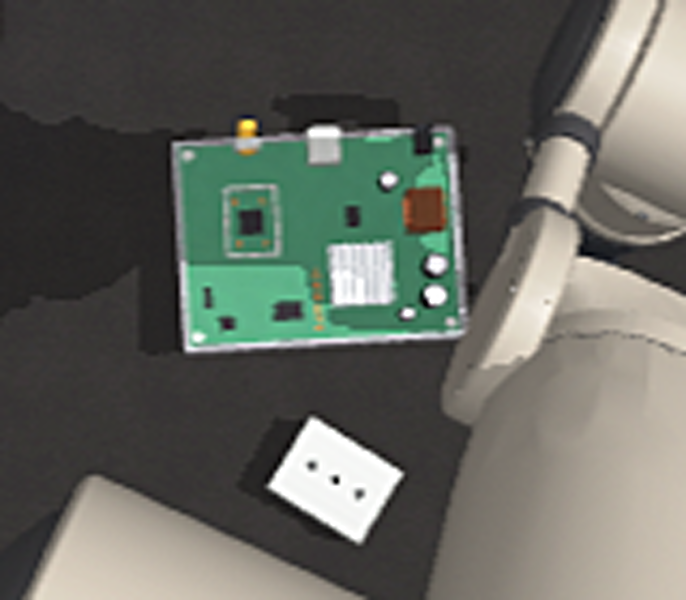

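The fingers are at crop (295,275) and (415,335) in the scene view, on the bench side of the -y wall, with tips about 11 mm ahead of the TCP. The top view shows the chip at crop (250,221). I'll lower, come to contact and check the chip's position.

```bash
python3 -m creep '[{"fingers":0.15,"x":-0.2,"y":2,"z":0,"ax":0,"ay":0,"az":0},{"fingers":0.15,"x":0,"y":1.2,"z":0,"ax":0,"ay":0,"az":0},{"fingers":0.15,"x":0,"y":0.4,"z":0,"ax":0,"ay":0,"az":0},{"fingers":0.15,"x":0,"y":0,"z":1.5,"ax":0,"ay":0,"az":0},{"fingers":0.15,"x":0,"y":0,"z":1,"ax":0,"ay":0,"az":0},{"fingers":0.15,"x":0,"y":0,"z":0,"ax":0,"ay":0,"az":0}]'
cat >> h.py <<'E'
def chip_fit(c,guess,z=26,r=14,z_=None):
    u,v=proj(c,[*guess,z]); u0,v0=int(u-r),int(v-r)
    g=c['image'][v0:v0+2*r+1,u0:u0+2*r+1].astype(int)
    m=(g.max(2)<90).astype(np.uint8); n,l,s,ce=cv2.connectedComponentsWithStats(m)
    out=[]
    for k in range(1,n):
        if 8<=s[k,4]<=90: out.append((s[k].tolist(),ray(c,ce[k][0]+u0,ce[k][1]+v0,z)[:2].round(1)))
    return out
E
python3 - <<'E'
from h import *
c=load('t1'); print(chip_fit(c,(611,-45)))
print(ray(c,298.3,171.5,26))
c=load('s2'); print(chip_fit(c,(611,-45)))
c=load('s5'); print(chip_fit(c,(611,-45)))
E
```

```text
time: 13.8
position: [603.5, -184.6, 23.0]
orientation: [-90.0, -0.0, 2.2]
ft_force: [0.6, -0.6, 0.1]
width: 73.0
[([13, 12, 6, 6, 31], array([610.2, -45.8]))]
[610.34203361 -46.27241294  26.        ]
[([22, 0, 7, 7, 36], array([618.9,   6.4])), ([11, 14, 5, 4, 16], array([610.4, -49.3]))]
[([13, 0, 16, 7, 65], array([611.2,   4.1])), ([11, 13, 6, 5, 22], array([610.5, -48.6]))]
```

The chip is at (610.3, -46.0), as expected, so it needs to shift (-17, +208). Starting the push.

```bash
python3 -m creep '[{"fingers":0.15,"x":0,"y":0,"z":0.5,"ax":0,"ay":0,"az":0},{"fingers":0.15,"x":0,"y":0,"z":0.5,"ax":0,"ay":0,"az":0},{"fingers":0.15,"x":-0.05,"y":0,"z":0.7,"ax":0,"ay":0,"az":0},{"fingers":0.15,"x":-0.05,"y":0,"z":1,"ax":0,"ay":0,"az":0},{"fingers":0.15,"x":-0.05,"y":0,"z":1,"ax":0,"ay":0,"az":0},{"fingers":0.15,"x":-0.05,"y":0,"z":1,"ax":0,"ay":0,"az":0},{"fingers":0.15,"x":-0.05,"y":0,"z":1,"ax":0,"ay":0,"az":0},{"fingers":0.15,"x":-0.05,"y":0,"z":1,"ax":0,"ay":0,"az":0},{"fingers":0.15,"x":-0.05,"y":0,"z":0.7,"ax":0,"ay":0,"az":0},{"fingers":0.15,"x":0,"y":0,"z":0.3,"ax":0,"ay":0,"az":0},{"fingers":0.15,"x":0,"y":0,"z":0,"ax":0,"ay":0,"az":0}]'
python3 - <<'E'
from h import *
c=snap('top','t2'); print(chip_fit(c,(607,14)))
cv2.imwrite('pics/t2c.png',cv2.resize(c['image'][120:260,200:360,::-1],(686,600),interpolation=cv2.INTER_CUBIC))
E
```

```text
time: 14.9
position: [596.5, -109.0, 22.0]
orientation: [-90.0, 0.1, 2.2]
ft_force: [0.1, -0.4, -1.6]
width: 72.4
[([9, 13, 6, 6, 36], array([604.3,  21.6]))]
```

View pics/t2c.png

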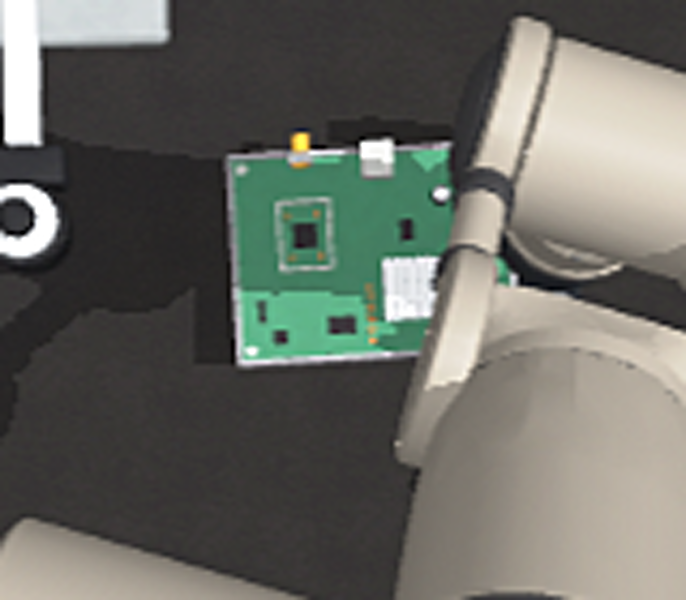

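The chip is at (604.3, 21.6) and moving without slipping; the arm stays clear of the barrel (lens end at crop (18,218)). About (-10.6, +141) remains.

```bash
python3 -m creep '[{"fingers":0.15,"x":-0.05,"y":0,"z":0.6,"ax":0,"ay":0,"az":0},{"fingers":0.15,"x":-0.05,"y":0,"z":1.2,"ax":0,"ay":0,"az":0},{"fingers":0.15,"x":-0.05,"y":0,"z":1.2,"ax":0,"ay":0,"az":0},{"fingers":0.15,"x":-0.05,"y":0,"z":1.2,"ax":0,"ay":0,"az":0},{"fingers":0.15,"x":-0.05,"y":0,"z":1.2,"ax":0,"ay":0,"az":0},{"fingers":0.15,"x":-0.05,"y":0,"z":1.2,"ax":0,"ay":0,"az":0},{"fingers":0.15,"x":-0.05,"y":0,"z":1.2,"ax":0,"ay":0,"az":0},{"fingers":0.15,"x":-0.05,"y":0,"z":1.1,"ax":0,"ay":0,"az":0},{"fingers":0.15,"x":-0.05,"y":0,"z":0.8,"ax":0,"ay":0,"az":0},{"fingers":0.15,"x":0,"y":0,"z":0.5,"ax":0,"ay":0,"az":0},{"fingers":0.15,"x":0,"y":0,"z":0,"ax":0,"ay":0,"az":0}]'
python3 - <<'E'
from h import *
c=snap('top','t3'); print(chip_fit(c,(598,122)))
cv2.imwrite('pics/t3c.png',cv2.resize(c['image'][120:260,160:320,::-1],(686,600),interpolation=cv2.INTER_CUBIC))
c=snap('scene','s6'); print(chip_fit(c,(598,122)))
E
```

```text
time: 16.05
position: [588.5, -7.3, 22.4]
orientation: [-90.0, -0.0, 2.2]
ft_force: [0.9, 0.8, 0.3]
width: 72.1
[([0, 6, 2, 11, 17], array([607.8, 155.3])), ([11, 13, 6, 6, 36], array([596.6, 123.7]))]
[([11, 13, 5, 4, 15], array([596. , 119.4])), ([25, 24, 4, 5, 11], array([651.9,  96. ]))]
```

View pics/t3c.png

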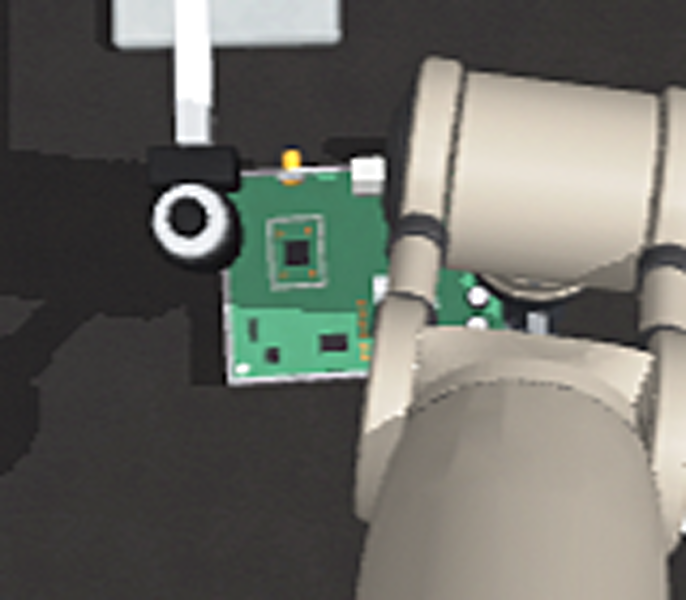

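View pics/s6.png

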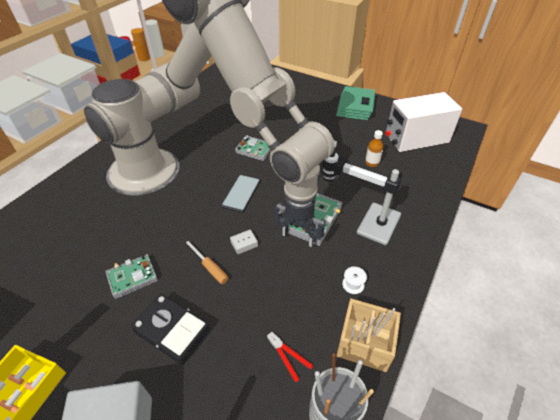

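The chip is at (596.6, 123.7), leaving about (-3, +39). Before the last push I'll check the wrist's clearance to the barrel, using depth.

```bash
python3 - <<'E'
from h import *
for f in('t3','s6'):
    W=world(load(f))
    for z in range(50,450,25):
        m=(W[...,2]>=z)&(W[...,2]<z+25)&(abs(W[...,0]-640)<110)&(abs(W[...,1])<130)
        w=W[m]
        if len(w): print(f,z,len(w),'ymax',np.sort(w[:,1])[-3:].round(),'xmax',w[:,0].max().round())
# lens from scene camera: barrel
W=world(load('s6')); m=(W[...,2]>112)&(W[...,2]<160)&(abs(W[...,0]-594)<40)&(abs(W[...,1]-162)<40); w=W[m]; print(len(w),w.min(0),w.max(0))
E
```

```text
t3 50 16 ymax [1. 3. 3.] xmax 551.0
t3 75 23 ymax [8. 8. 8.] xmax 559.0
t3 100 37 ymax [0. 2. 2.] xmax 555.0
t3 125 22 ymax [16. 18. 25.] xmax 568.0
t3 150 16 ymax [16. 20. 22.] xmax 565.0
t3 175 13 ymax [15. 19. 21.] xmax 560.0
t3 200 46 ymax [19. 21. 23.] xmax 562.0
t3 225 14 ymax [12. 13. 15.] xmax 559.0
t3 250 11 ymax [ 9. 11. 14.] xmax 554.0
t3 275 15 ymax [36. 36. 39.] xmax 623.0
t3 300 76 ymax [39. 39. 64.] xmax 636.0
t3 325 1083 ymax [63. 63. 63.] xmax 641.0
t3 350 2381 ymax [61. 61. 61.] xmax 627.0
t3 375 70 ymax [62. 64. 66.] xmax 547.0
t3 400 3 ymax [53. 55. 59.] xmax 531.0
t3 425 2 ymax [56. 57.] xmax 531.0
s6 50 172 ymax [6. 6. 8.] xmax 658.0
s6 75 230 ymax [5. 5. 6.] xmax 659.0
s6 100 254 ymax [3. 4. 6.] xmax 659.0
s6 125 143 ymax [-3. -3. -1.] xmax 628.0
s6 150 242 ymax [1. 1. 5.] xmax 628.0
s6 175 177 ymax [0. 2. 5.] xmax 630.0
s6 200 247 ymax [ 6.  7. 14.] xmax 630.0
s6 225 254 ymax [25. 25. 27.] xmax 628.0
s6 250 161 ymax [12. 14. 15.] xmax 631.0
s6 275 192 ymax [29. 30. 30.] xmax 638.0
s6 300 508 ymax [39. 40. 40.] xmax 643.0
s6 325 930 ymax [42. 43. 43.] xmax 641.0
s6 350 1186 ymax [53. 53. 54.] xmax 629.0
s6 375 65 ymax [55. 57. 57.] xmax 546.0
s6 400 31 ymax [54. 55. 56.] xmax 533.0
168 [576.382265  135.0408407 112.3949172] [633.06838311 162.31526492 159.65942742]
```

There is ample clearance, more than 60 mm below z = 215. Final push.

```bash
python3 -m creep '[{"fingers":0.15,"x":-0.03,"y":0,"z":0.6,"ax":0,"ay":0,"az":0},{"fingers":0.15,"x":-0.03,"y":0,"z":0.8,"ax":0,"ay":0,"az":0},{"fingers":0.15,"x":-0.03,"y":0,"z":0.8,"ax":0,"ay":0,"az":0},{"fingers":0.15,"x":-0.03,"y":0,"z":0.7,"ax":0,"ay":0,"az":0},{"fingers":0.15,"x":-0.02,"y":0,"z":0.4,"ax":0,"ay":0,"az":0},{"fingers":0.15,"x":0,"y":0,"z":0.3,"ax":0,"ay":0,"az":0},{"fingers":0.15,"x":0,"y":0,"z":0.2,"ax":0,"ay":0,"az":0},{"fingers":0.15,"x":0,"y":0,"z":0,"ax":0,"ay":0,"az":0},{"fingers":0.15,"x":0,"y":0,"z":0,"ax":0,"ay":0,"az":0},{"fingers":0.15,"x":0,"y":0,"z":0,"ax":0,"ay":0,"az":0}]'
python3 - <<'E'
from h import *
c=snap('scene','s7'); print(chip_fit(c,(593,158)))
u,v=map(int,proj(c,[594,150,60])); cv2.imwrite('pics/s7c.png',cv2.resize(c['image'][v-50:v+50,u-60:u+60,::-1],(720,600),interpolation=cv2.INTER_CUBIC))
c=snap('top','t4'); cv2.imwrite('pics/t4c.png',cv2.resize(c['image'][120:260,140:300,::-1],(686,600),interpolation=cv2.INTER_CUBIC))
E
```

```text
time: 17.15
position: [585.6, 29.9, 22.1]
orientation: [-90.0, 0.0, 2.1]
ft_force: [-0.1, -0.3, -0.6]
width: 72.5
[([13, 14, 5, 4, 15], array([593.7, 156.6]))]
```

View pics/s7c.png

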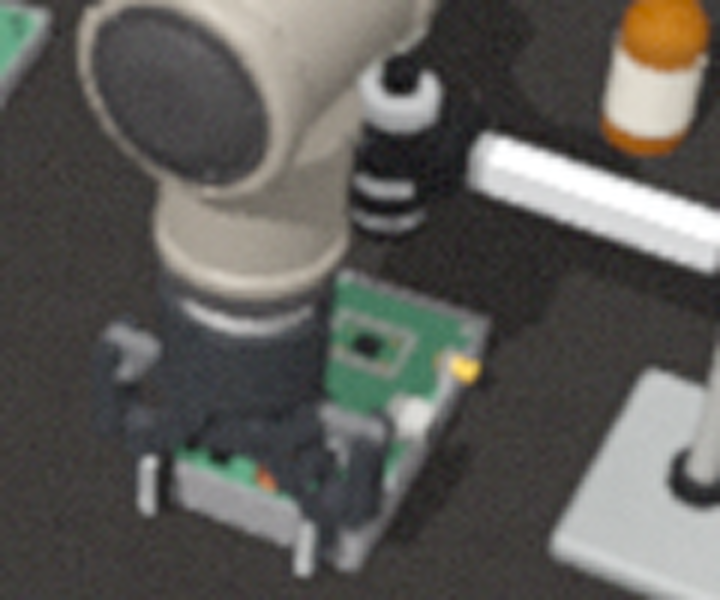

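View pics/t4c.png

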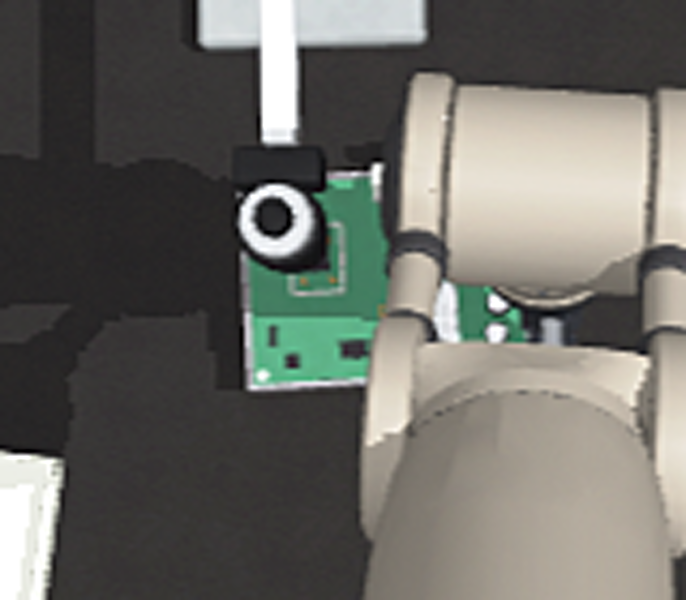

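The chip is at scene crop (367,345), with the barrel's lens ring at crop (388,222) above it. I'll cross-check the lens against the chip in the same camera, then retreat.

```bash
python3 - <<'E'
from h import *
c=load('s7'); u,v=map(int,proj(c,[594,150,60])); u0,v0=u-60,v-50
for p in [(388,212),(388,222),(388,230)]: print(p,ray(c,u0+p[0]/6-.5+.08,v0+p[1]/6-.4,110).round(1))
print('proj lens',[( (a-u0)*6,(b-v0)*6) for a,b in [proj(c,[593.7,162.5,110]),proj(c,[593.7,157,110])]])
c=load('t0'); W=world(c); # foot & barrel midline in top
print(ray(c,205,172,204))
E
python3 -m creep '[{"fingers":0.15,"x":0,"y":0,"z":-0.7,"ax":0,"ay":0,"az":0},{"fingers":0.15,"x":0,"y":0,"z":-2,"ax":0,"ay":0,"az":0},{"fingers":0.15,"x":0,"y":0,"z":-4,"ax":0,"ay":0,"az":0},{"fingers":0.15,"x":0,"y":-2,"z":-4,"ax":0,"ay":0,"az":0},{"fingers":0.15,"x":0,"y":-4,"z":-2,"ax":0,"ay":0,"az":0},{"fingers":0.15,"x":0,"y":-5,"z":0,"ax":0,"ay":0,"az":0},{"fingers":0.15,"x":0,"y":-5,"z":0,"ax":0,"ay":0,"az":0},{"fingers":0.15,"x":0,"y":-4,"z":-2,"ax":0,"ay":0,"az":0},{"fingers":0.15,"x":0,"y":-2,"z":-4,"ax":0,"ay":0,"az":0},{"fingers":0.15,"x":0,"y":0,"z":-3,"ax":0,"ay":0,"az":0},{"fingers":0.15,"x":0,"y":0,"z":0,"ax":0,"ay":0,"az":0}]'
python3 - <<'E'
from h import *
c=snap('scene','s8'); print(chip_fit(c,(593,158))); u,v=map(int,proj(c,[594,150,60])); cv2.imwrite('pics/s8c.png',cv2.resize(c['image'][v-50:v+50,u-60:u+60,::-1],(720,600),interpolation=cv2.INTER_CUBIC))
c=snap('top','t5'); W=world(c)
m=(W[...,2]>24)&(W[...,2]<31)&(abs(W[...,0]-583)<80)&(abs(W[...,1]-120)<100); w=W[m]
fr=[(t,w[abs(w[:,1]-t)<5][:,0].min()) for t in range(60,200,10)if (abs(w[:,1]-t)<5).any()]; print(np.round(fr).tolist())
print('y range',[ (t,w[abs(w[:,0]-t)<5][:,1].min().round(),w[abs(w[:,0]-t)<5][:,1].max().round()) for t in(535,545,555,565)])
print('cover',cover_fit.__name__)
m=(abs(W[...,0]-446)<16)&(abs(W[...,1]-382)<12); print(W[m].mean(0))
E
```

```text
(388, 212) [593.1 164.6 110. ]
(388, 222) [596.1 158.3 110. ]
(388, 230) [598.4 153.2 110. ]
proj lens [(np.float64(384.77290790619213), np.float64(212.6734448018634)), (np.float64(379.8314563189026), np.float64(219.49553546498817))]
[589.28115509 157.68947307 204.        ]
time: 18.35
position: [593.5, -191.4, 243.0]
orientation: [-90.1, -0.1, 1.9]
ft_force: [-0.5, 0.8, -0.9]
width: 72.6
[([13, 14, 5, 4, 14], array([594.2, 156.5]))]
[[60.0, 526.0], [70.0, 526.0], [80.0, 526.0], [90.0, 526.0], [100.0, 524.0], [110.0, 524.0], [120.0, 525.0], [130.0, 523.0], [140.0, 523.0], [150.0, 523.0], [160.0, 523.0], [170.0, 523.0], [180.0, 521.0], [190.0, 521.0]]
y range [(535, np.float64(41.0), np.float64(201.0)), (545, np.float64(41.0), np.float64(200.0)), (555, np.float64(43.0), np.float64(201.0)), (565, np.float64(43.0), np.float64(200.0))]
cover cover_fit
[446.80418773 381.96482462  18.67372757]
```

View pics/t5.png

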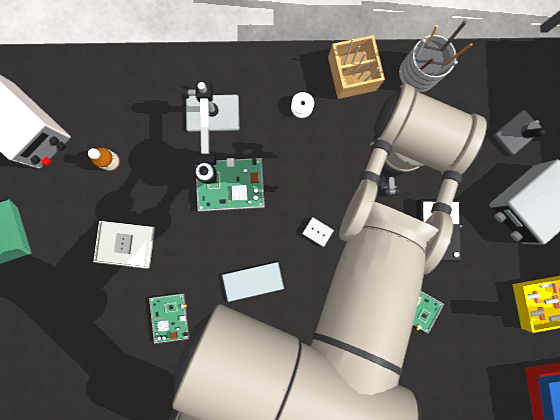

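View pics/s8c.png

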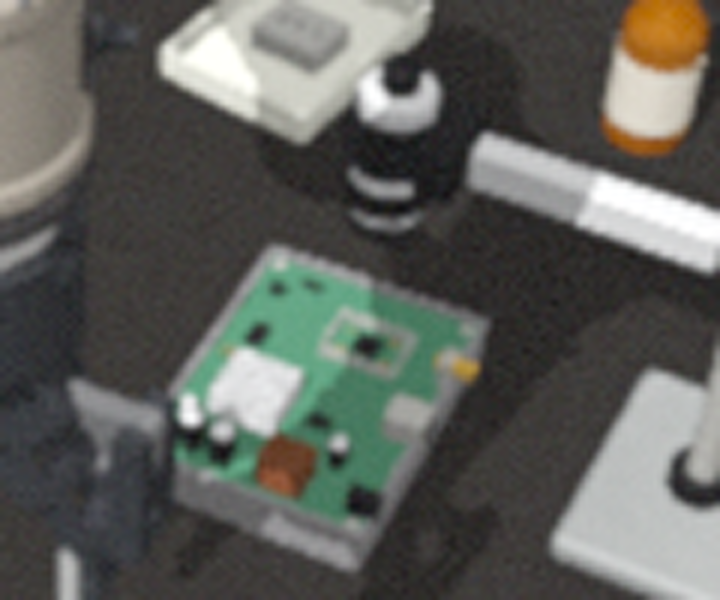

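Top view after the retreat: the receiver is at (230,184) with its chip under the barrel at (205,172), the cover is in the tray at (123,243), and the bystanders in view haven't moved. Both cameras put the chip about 2–3 mm from the lens axis. Handing in.

```bash
python3 -c "
from workcell import hand_in
print(hand_in())"
```

```text
the job is handed in; nothing more can be done
None
```

I lifted the small shield cover off the large receiver and laid it in the tray. I then pushed the receiver about 207 mm along the bench with the open fingers against its flat -y wall, retreated, and handed in at about 18.5 s. No verdict was reported.

**Last checks:**
- **Cover:** it lies at about (447, 382), within 2 mm of my measured tray centre, with its top at z ≈ 18.7 (19 expected), flat and let go.
- **Chip under the lens:** the chip is about 2–3 mm from the lens axis by both cameras; the limit is 12 mm. The top camera gave chip ≈ (595, 160.5) against lens ≈ (593.7, 162.5). From above the barrel hides the chip, so that chip position comes from the housing edges.
- **Camera disagreement:** the scene camera read the chip and lens 3–5 mm lower in y than the top camera. Both points shifted together, so the distance between them held.
- **Receiver and microscope:** nothing showed the receiver lifting or tipping. No knock showed in the force readings, and the arm stayed well clear of the barrel.
- **Bystanders:** the spool and flux bottle looked unmoved in the final top view. The arm hid the screwdriver, the cutters and part of the meter there, so I did not recheck those. Earlier scene views showed them undisturbed, and no move after that brought the tool down near them.

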